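# Uncap the parts tins and stack them into stock

## Robot

A 6-joint arm with a two-finger parallel gripper is mounted at the origin on the work surface. World frame = base frame: x ahead of the robot, y to its left, z up, the work surface at z = 0. Lengths are in m, angles in rad, forces in N, time in s.
With the tool pointing down it reaches from about 0.25 to 0.725 m from the base axis. Payload 4 kg.
Tool frame: the origin (TCP) lies midway between the tips of the shut fingers; the grasp point (between the pads) lies 19 mm behind it (bot.grip_depth is the distance from the TCP to the grasp point, in m); z points along the fingers, y is the line along which they close (so a half turn about z gives the same grasp; the last joint's range is limited). The gripper opens to 85 mm and grips with 20 to 120 N. Pads are 22 mm wide; open, the fingers measure 114 mm over their backs; the gripper's body (76 mm by 85 mm) begins 54 mm behind the grasp point. The pads swing forward as they close: fully open they stand 13 mm farther back than shut.
Start: joints at [-1.35, 0.241, 0.005, 1.335, 0, 1.571], TCP at [0.11, -0.488, 0.231] pointing down, gripper open.
Joint ranges: [-2.72, 2.72], [-1.05, 1.87], [-1.09, 1.28], [-1.99, 2.15], [-1.42, 1.44], [-3.14, 3.14]. Speed limits (rad/s): [2.79, 2.79, 3.14, 3.14, 3.14, 3.14].

## Interface

Orientations are given as a unit quaternion [x, y, z, w].
In Python, from workcell import bot gives the robot as it stands.
- The arm moves only by the shell command python3 -m creep 'ROWS'. ROWS is JSON, one flat list of numbers, 5 for each row, row after row: the shift along the world's x, y, z in m, then the turn about the world's z in rad, then the finger opening in m, from 0 to 0.0854. In form: [x, y, z, twist, claw, x, y, z, twist, claw, ...]. A call has 1 to 10 rows; each row is the pose to reach, as a shift and turn from the pose commanded when the call began; what a row does not reach only later rows make up. A row lasts 1/12 s, in which the tool goes at most 41.7 mm and 7.16 degrees, less where a joint would pass 70% of its speed; a pose out of reach is approached as far as the arm can. A call with a gripper value outside its range is refused whole. The fingers move at their own pace and stop on an object; the grip force is fixed at half the most. Time passes only in rows, so rows that repeat a pose let the fingers close. It gives the time, the measured TCP pose, the force, the opening and the grip force at its end, in the units of the state.
- bot.get_obs(): the state, without advancing time (a new reading comes with each control period).
- bot.camera(name): name is "scene" or "top" or "wrist"; returns a dict with "pixels" (384x512x3 uint8, red, green, blue), "camera_matrix" (3x3 intrinsics, pixels), "dist_coeffs" ([k1, k2, p1, p2, k3] as OpenCV has them; the pictures are not rectified), "extrinsics" (4x4, takes a point from world to camera coordinates); the wrist camera has in their place "T_tool_cam" (4x4, takes a point from camera to tool coordinates, whose origin is the TCP and whose axes are the flange's). Camera axes: x right, y down, z forward; pixel columns grow to the right and rows downward; lengths in m; the calibration is good to about 2 mm. A picture is of the moment at which its call begins: read the wrist's pose just before it. There is no depth.
- bot.job_done(): hands the job in; it is judged then, once.
Trained networks look in the newest picture that a camera, given by its name, has taken for a name from the list of things; names that differ only in an ending like _2 or _b are one class to them, and where a whole thing is asked for, a point or a joint stands for the part that bears it (a point fixed in the world has none). Each returns a list of dicts, best first, with "score" (0 to 1); they miss things now and then, are a little off and sometimes report something else, mostly with a low value. They report only what shows in the picture. A call takes as long as a camera call. They do not tell look-alikes from the thing itself.
- bot.look_for(camera, thing): "centre" ([column, row] as shares, 0 to 1, of the picture: columns of its width, rows of its height, amid what is visible of it).
- bot.place_of(camera, thing): "centre" ([column, row] as shares, 0 to 1, of the picture: columns of its width, rows of its height: a listed point, or the origin of a listed thing).
The state is a dict: "clock": time; "joint_pos": joint angles; "joint_vel": joint speeds; "tau": joint torques, N m; "eef_pos": TCP position; "tool_rot": TCP orientation; "ft_force": force on the tool from outside, world axes, zero at the start; "ft_torque": the same for the moment, N m; "grip_width": finger opening in m; "grasp_force": force on a finger pad.
Only numpy, scipy, OpenCV 4.12 (cv2) and the standard library are available. Lean on these libraries where they do the work, as an engineer would, in place of code of your own. Each camera call takes 0.05 s, during which the arm holds its last target. There are 200 camera calls.

## Task

Put the delivered parts tins into stock: lift the loose black caps off the tins and set each cap knob up and flat in its own compartment of the blue tray, then stack all four bare tins upright, centred and square, one on another on the tin already standing on the wooden board, the widest lowest and each one narrower than the one under it. Some tins may have come without a cap; leave the carton, the oil bottle and the wrench where they are.

Things in the scene. Friction and masses are not known exactly. Their poses are not given: they have to be found in the camera images.
- tin_a: closed square tinplate tin with a paper band, the widest of the loose tins: 66 x 66 mm, 44 mm high, flat top. Origin: centre of its underside; z up, x and y square to its sides.
- cap_a: loose black square plastic cap, at the start over the top of tin_a: outside 75 x 75 mm, inside 70 mm, skirt 10 mm deep under a 3 mm plate, on it a central upright round knob 22 mm in diameter, 24 mm tall. Origin: centre of the skirt's lower edge (34 mm above the tin's underside when on it); z up the knob, x, y square to its sides. May be absent (its tin has come without a cap).
- tin_b: closed square tinplate tin with a paper band, the second widest of the loose tins: 58 x 58 mm, 44 mm high, flat top. Origin: centre of its underside; z up, x and y square to its sides.
- cap_b: loose black square plastic cap, at the start over the top of tin_b: outside 67 x 67 mm, inside 62 mm, skirt 10 mm deep under a 3 mm plate, on it a central upright round knob 22 mm in diameter, 24 mm tall. Origin: centre of the skirt's lower edge (34 mm above the tin's underside when on it); z up the knob, x, y square to its sides. May be absent (its tin has come without a cap).
- tin_c: closed square tinplate tin with a paper band, the third widest of the loose tins: 50 x 50 mm, 44 mm high, flat top. Origin: centre of its underside; z up, x and y square to its sides.
- cap_c: loose black square plastic cap, at the start over the top of tin_c: outside 59 x 59 mm, inside 54 mm, skirt 10 mm deep under a 3 mm plate, on it a central upright round knob 22 mm in diameter, 24 mm tall. Origin: centre of the skirt's lower edge (34 mm above the tin's underside when on it); z up the knob, x, y square to its sides. May be absent (its tin has come without a cap).
- tin_d: closed square tinplate tin with a paper band, the narrowest of the loose tins: 42 x 42 mm, 44 mm high, flat top. Origin: centre of its underside; z up, x and y square to its sides.
- cap_d: loose black square plastic cap, at the start over the top of tin_d: outside 51 x 51 mm, inside 46 mm, skirt 10 mm deep under a 3 mm plate, on it a central upright round knob 22 mm in diameter, 24 mm tall. Origin: centre of the skirt's lower edge (34 mm above the tin's underside when on it); z up the knob, x, y square to its sides. May be absent (its tin has come without a cap).
- stand: fixed pale wooden board 100 x 100 mm, 12 mm thick, with the first tin of the column fixed on its middle: a bare square tin 74 x 74 mm, 44 mm high. Origin: centre of the board's underside on the bench; x and y square to the sides of board and tin.
- column_top (a point): centre of the flat top of the first tin on the stand, 56 mm above the bench; axes as the stand's.
- tray: loose open blue plastic tray for the caps, 193 x 193 mm, 18 mm high, walls and floor 5 mm thick, with one cross-shaped divider making four square compartments of 89 x 89 mm, their centres 47 mm from the tray's centre in x and in y. Origin: centre of its underside; x and y square to its sides.
- carton: bystander: cardboard parts carton with an orange band, 90 x 150 x 50 mm; origin at the centre of its underside.
- oil: bystander: grey oil bottle, 68 mm in diameter, 120 mm tall; origin at the centre of its underside.
- wrench: bystander: steel wrench 200 mm long lying on the bench; origin under its middle.
Things that resemble listed ones, but are neither listed nor needed, are in the scene too. Leave any green or turquoise look-alike of the tin_a alone.

How it is judged:
On the way:
1. every cap that is there lies flat, knob up, on the floor of the tray (x of cap_a in the frame of tray between -0.09 and 0.09 m and y of cap_a in the frame of tray between -0.09 and 0.09 m and z of each of cap_a, cap_b, cap_c, cap_d in the frame of tray below 0.01 m and angle between each of cap_a, cap_b, cap_c, cap_d's own z axis and vertical below 0.12 rad and linear speed of each of cap_a, cap_b, cap_c, cap_d below 0.02 m/s and x of cap_b in the frame of tray between -0.09 and 0.09 m and y of cap_b in the frame of tray between -0.09 and 0.09 m and x of cap_c in the frame of tray between -0.09 and 0.09 m and y of cap_c in the frame of tray between -0.09 and 0.09 m and x of cap_d in the frame of tray between -0.09 and 0.09 m and y of cap_d in the frame of tray between -0.09 and 0.09 m), for 0.2 s.
At the end, for the whole second after the job is handed in: Every cap at rest on the tray floor, knob up (7 degrees). Every tin at rest and upright in the column, centre within 10 mm of the stand's tin, sides parallel to its within 8 degrees (any quarter turn), each tin higher than every wider one (all of step 1 and horizontal distance between each of tin_a, tin_b, tin_c, tin_d and column_top below 0.01 m and angle between each of tin_a, tin_b, tin_c, tin_d's own z axis and vertical below 0.06 rad and linear speed of each of tin_a, tin_b, tin_c, tin_d below 0.02 m/s and (angle between the x axis of tin_a and the x axis of stand, either way round below 0.14 rad or angle between the x axis of tin_a and the y axis of stand, either way round below 0.14 rad) and z of each of tin_b, tin_c, tin_d in the frame of tin_a above 0.03 m and (angle between the x axis of tin_b and the x axis of stand, either way round below 0.14 rad or angle between the x axis of tin_b and the y axis of stand, either way round below 0.14 rad) and z of each of tin_c, tin_d in the frame of tin_b above 0.03 m and (angle between the x axis of tin_c and the x axis of stand, either way round below 0.14 rad or angle between the x axis of tin_c and the y axis of stand, either way round below 0.14 rad) and z of tin_d in the frame of tin_c above 0.03 m and (angle between the x axis of tin_d and the x axis of stand, either way round below 0.14 rad or angle between the x axis of tin_d and the y axis of stand, either way round below 0.14 rad)); the robot touches nothing.
It fails at once if the carton is shifted by more than 3 cm (distance of carton from where it was at the start of the episode above 0.03 m).
It fails at once if the oil is shifted by more than 3 cm (distance of oil from where it was at the start of the episode above 0.03 m).
It fails at once if the wrench is shifted by more than 3 cm (distance of wrench from where it was at the start of the episode above 0.03 m).
Of cap_a, cap_b, cap_c, cap_d only 2 to 4 are there at a start; the rules pass over those that are not, and their reading is None.
At some moment in a run one of tray may be knocked a few centimetres aside while the robot is not near it.
It also fails if it takes over 210 s, if anything falls off the work surface, if the arm or the gripper's body presses on something with over 40 N, if the wrist force passes 120 N, or if a joint passes its speed limit or range.

## Working session

There is one attempt and no reset: what is moved stays moved. The work goes in short steps, Python scripts to look and compute and a shell command to move; the robot and the scene stay as the last step left them, time stands still between calls to the robot, and variables do not carry over. Pictures are saved under pics/ and viewed, at most 14 in all, crops included, and the job is handed in when it is done.

```bash
mkdir -p pics
cat > h.py <<'E'
import numpy as np, cv2
from workcell import bot
def save(name,fn,box=None,scale=1):
    im=bot.camera(name); p=im["pixels"][:,:,::-1]
    if box: p=p[box[1]:box[3],box[0]:box[2]]
    cv2.imwrite("pics/"+fn,cv2.resize(p,None,fx=scale,fy=scale,interpolation=cv2.INTER_CUBIC)); return im
def ray(c,uv,z):
    # world xy at height z of pixel(s) for fixed camera
    uv=np.array(uv,float).reshape(-1,1,2)
    n=cv2.undistortPoints(uv,c["camera_matrix"],np.array(c["dist_coeffs"])).reshape(-1,2)
    E=np.array(c["extrinsics"]);R=E[:3,:3];t=E[:3,3]
    o=-R.T@t; d=np.c_[n,np.ones(len(n))]@R
    s=(z-o[2])/d[:,2]; return o+s[:,None]*d
E
python3 - <<'E'
from h import *
c=save("top","top1.png",None,1.56)
for t in ["tin_a","cap_a","stand","column_top","tray","carton","oil","wrench"]:
    for m in ("look_for","place_of"):
        try: r=getattr(bot,m)("top",t)
        except Exception as e: print(t,m,e); continue
        print(t,m,[(round(d["score"],2),[round(d["centre"][0]*512),round(d["centre"][1]*384)],ray(c,[d["centre"][0]*512,d["centre"][1]*384],0)[0][:2].round(3).tolist()) for d in r])
save("scene","scene1.png",None,1.56)
print(bot.get_obs())
E
```

```text
tin_a look_for [(0.85, [132, 187], [0.629, 0.475]), (0.83, [137, 236], [0.485, 0.456]), (0.71, [164, 160], [0.71, 0.38])]
tin_a place_of [(0.89, [163, 165], [0.695, 0.383]), (0.88, [140, 234], [0.492, 0.449]), (0.55, [131, 189], [0.626, 0.477]), (0.19, [175, 265], [0.399, 0.344])]
cap_a look_for [(0.77, [221, 205], [0.576, 0.208]), (0.76, [172, 265], [0.401, 0.354]), (0.75, [181, 208], [0.567, 0.328]), (0.54, [223, 264], [0.402, 0.202])]
cap_a place_of [(0.65, [177, 264], [0.402, 0.34]), (0.64, [184, 204], [0.579, 0.319]), (0.58, [220, 205], [0.575, 0.212]), (0.54, [222, 262], [0.409, 0.207])]
stand look_for [(0.85, [382, 230], [0.497, -0.268])]
stand place_of [(0.95, [385, 233], [0.488, -0.274]), (0.43, [207, 162], [0.705, 0.25])]
column_top look_for [(0.81, [386, 234], [0.486, -0.279])]
column_top place_of [(0.82, [391, 233], [0.487, -0.294])]
tray look_for [(0.92, [311, 244], [0.459, -0.054])]
tray place_of [(0.85, [310, 244], [0.458, -0.053])]
carton look_for [(0.94, [288, 140], [0.767, 0.008])]
carton place_of [(0.9, [289, 142], [0.762, 0.007])]
oil look_for []
oil place_of [(0.58, [361, 146], [0.748, -0.21])]
wrench look_for [(0.87, [207, 171], [0.677, 0.252])]
wrench place_of [(0.57, [209, 165], [0.695, 0.244])]
{'clock': 0.9, 'joint_pos': array([-1.35002856e+00,  2.40552502e-01,  4.98874603e-03,  1.33516238e+00,
        2.13318029e-05,  1.57080082e+00]), 'joint_vel': array([ 0.0018595 , -0.00024555,  0.00158562,  0.0011109 ,  0.00121092,
       -0.00056775]), 'tau': array([-3.29584407e-05, -3.72197378e+01,  2.52691323e+01,  1.06755357e-03,
       -2.92210825e-05,  5.65806516e-06]), 'eef_pos': array([ 0.10949784, -0.48787281,  0.23132591]), 'tool_rot': array([9.93914129e-01, 1.10157623e-01, 1.44669690e-05, 3.37050265e-05]), 'ft_force': array([-0.45283162,  0.06643619, -0.79990678]), 'ft_torque': array([ 0.06874385, -0.00748792, -0.00034855]), 'grasp_force': 0.0, 'grip_width': 0.0854271310672504}
```

View pics/top1.png

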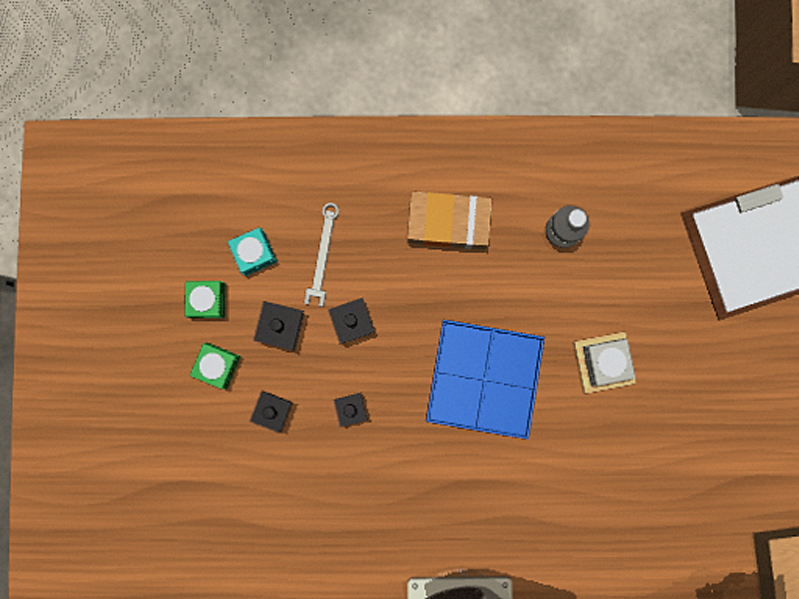

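View pics/scene1.png

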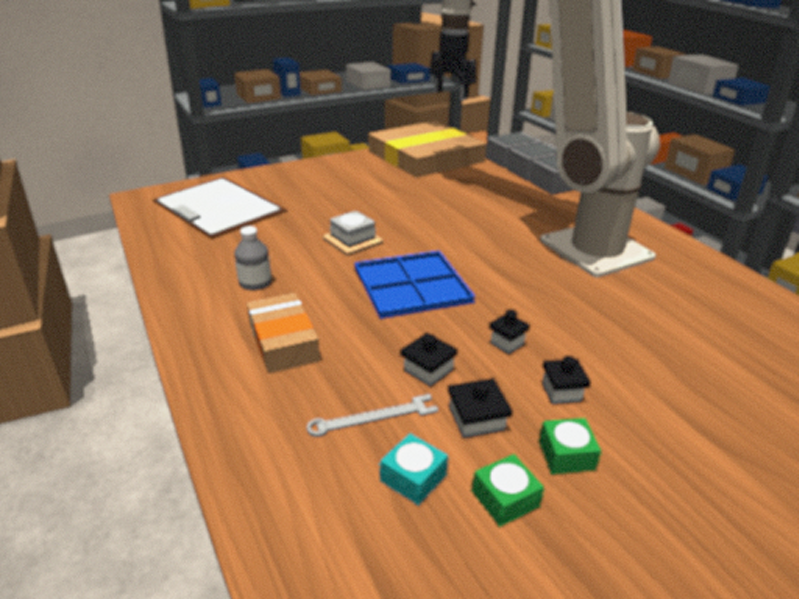

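The top view shows four capped tins. At native pixels, the largest is at (178,208) and fits tin_a. The one at (225,206) is b, (174,263) is c and (225,263) is d. The green tins at (131,190) and (137,234) and the turquoise one at (161,160) are look-alikes to leave alone. The tray is at (310,244) and the stand at (387,233).

```bash
cat >> h.py <<'E'
def rect(c,mask,z,seed,minA=60):
    n,l,s,cen=cv2.connectedComponentsWithStats(mask.astype(np.uint8))
    ok=[i for i in range(1,n) if s[i,4]>minA]
    i=min(ok,key=lambda i:np.hypot(*(cen[i]-seed)))
    cs,_=cv2.findContours((l==i).astype(np.uint8),cv2.RETR_EXTERNAL,cv2.CHAIN_APPROX_NONE)
    p=ray(c,max(cs,key=len).reshape(-1,2),z)[:,:2]
    (x,y),(w,h),a=cv2.minAreaRect((p*1000).astype(np.float32))
    a=(a+45)%90-45
    return [round(x/1000,4),round(y/1000,4),round(w,1),round(h,1),round(a,1)]  # m,m,mm,mm,deg
def tray(c):
    q=c["pixels"].astype(int); m=(q[:,:,2]>q[:,:,0]+50)&(q[:,:,2]>q[:,:,1]+30)
    m=cv2.morphologyEx(m.astype(np.uint8),cv2.MORPH_CLOSE,np.ones((5,5)))
    return rect(c,m,0.018,np.array([310,244]),2000)
def stand(c):
    q=c["pixels"].astype(int); 
    m=(abs(q[:,:,0]-q[:,:,2])<35)&(q.sum(2)>300)
    m[:, :360]=0; m[:,420:]=0; m[:200]=0;m[270:]=0
    return rect(c,m,0.056,np.array([390,232]))
def caps(c):
    q=c["pixels"]; m=q.max(2)<75; m[:180]=0;m[290:]=0;m[:,260:]=0
    return {k:rect(c,m,0.047,np.array(s)) for k,s in dict(a=(178,208),b=(225,206),c=(174,263),d=(225,263)).items()}
E
python3 - <<'E'
from h import *
c=bot.camera("top"); print(caps(c)); print("tray",tray(c)); print("stand",stand(c))
print(c["extrinsics"],bot.camera("wrist")["T_tool_cam"])
cv2.imwrite("pics/c.png",cv2.resize(np.hstack([c["pixels"][180:290,110:260,::-1],c["pixels"][180:290,300:450,::-1]]),None,fx=2.6,fy=2.6))
E
```

```text
{'a': [0.5614, 0.3266, 77.2, 78.1, -13.9], 'b': [0.5711, 0.1936, 67.5, 65.7, 18.9], 'c': [0.407, 0.3393, 60.7, 58.8, -21.7], 'd': [0.4096, 0.1953, 51.2, 50.0, 14.0]}
tray [0.4628, -0.053, 192.5, 192.3, -10.2]
stand [0.4922, -0.2787, 74.7, 73.6, 10.4]
[[-0.00799638 -0.99994728  0.00644177  0.10235591]
 [-0.9963192   0.00741721 -0.08539926  0.60241174]
 [ 0.08534698 -0.00710094 -0.99632599  1.29568676]
 [ 0.          0.          0.          1.        ]] [[-5.64954767e-04 -9.64535942e-01 -2.63950937e-01  6.75519600e-02]
 [ 9.99999840e-01 -5.35593713e-04 -1.83198023e-04 -7.00368290e-04]
 [ 3.53306155e-05 -2.63950998e-01  9.64536090e-01 -1.43310588e-01]
 [ 0.00000000e+00  0.00000000e+00  0.00000000e+00  1.00000000e+00]]
```

View pics/c.png

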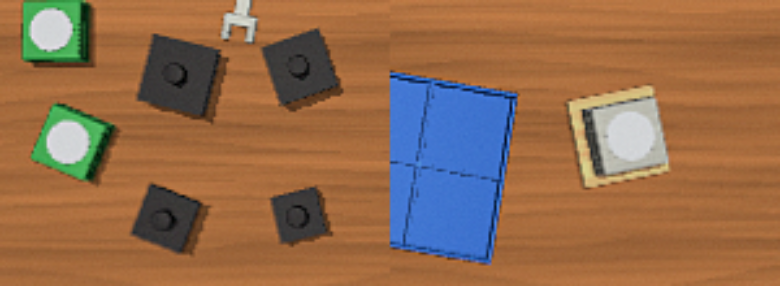

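The crop confirms four black-capped tins with rectangle sizes 77, 67, 60 and 51 mm, matching a, b, c and d. The green tins are excluded by colour. I'll go to cap_a first.

```bash
python3 -m creep '[0.04,0.07,0,0.09,0.085, 0.075,0.135,0,0.18,0.085, 0.11,0.2,0,0.27,0.085, 0.15,0.27,0,0.37,0.06, 0.15,0.27,0,0.37,0.06, 0.15,0.27,0,0.37,0.06, 0.15,0.27,0,0.37,0.06, 0.15,0.27,0,0.37,0.06, 0.15,0.27,0,0.37,0.06]'
python3 -m creep '[0.15,0.27,0,0.37,0.055, 0.15,0.27,0,0.37,0.055, 0.15,0.27,0,0.37,0.055, 0.15,0.27,0,0.37,0.055, 0.15,0.27,0,0.37,0.055, 0.15,0.27,0,0.37,0.055, 0.15,0.27,0,0.37,0.055, 0.15,0.27,0,0.37,0.055, 0.15,0.27,0,0.37,0.055]'
python3 -m creep '[0.15,0.27,-0.04,0.37,0.055, 0.15,0.27,-0.04,0.37,0.055, 0.15,0.27,-0.04,0.37,0.055, 0.15,0.27,-0.04,0.37,0.055, 0.15,0.27,-0.04,0.37,0.055, 0.15,0.27,-0.04,0.37,0.055, 0.15,0.27,-0.04,0.37,0.055, 0.15,0.27,-0.04,0.37,0.055, 0.15,0.27,-0.04,0.37,0.055,0.15,0.27,-0.04,0.37,0.055]'
```

```text
clock: 1.75
eef_pos: [0.2606, -0.2151, 0.2316]
tool_rot: [0.956, 0.294, 0.001, -0.0]
ft_force: [0.1, 0.0, 0.5]
grip_width: 0.0601
grasp_force: 0.0
clock: 2.5
eef_pos: [0.4116, 0.0546, 0.2311]
tool_rot: [0.886, 0.464, 0.001, -0.0]
ft_force: [-0.3, 0.8, -1.1]
grip_width: 0.0554
grasp_force: 0.0
clock: 3.33
eef_pos: [0.5599, 0.3211, 0.1898]
tool_rot: [0.787, 0.617, -0.001, 0.0]
ft_force: [-0.7, -0.9, 0.5]
grip_width: 0.0551
grasp_force: 0.0
```

```bash
cat >> h.py <<'E'
from scipy.spatial.transform import Rotation as Ro
def wrist():
    o=bot.get_obs(); c=bot.camera("wrist"); T=np.eye(4); T[:3,:3]=Ro.from_quat(o["tool_rot"]).as_matrix(); T[:3,3]=o["eef_pos"]
    c["extrinsics"]=np.linalg.inv(T@np.array(c["T_tool_cam"])); return c
def yaw():
    q=bot.get_obs()["tool_rot"]; return np.degrees(2*np.arctan2(q[1],q[0]))
def pix(c,p):
    E=np.array(c["extrinsics"]); return cv2.projectPoints(np.array(p,float).reshape(-1,1,3),cv2.Rodrigues(E[:3,:3])[0],E[:3,3],c["camera_matrix"],np.array(c["dist_coeffs"]))[0].reshape(-1,2)
def go(x,y,yw):
    o=bot.get_obs(); t=(yw-yaw()+90)%180-90
    print("dx %.4f dy %.4f tw %.3f z %.4f yaw %.1f"%(x-o["eef_pos"][0],y-o["eef_pos"][1],np.radians(t),o["eef_pos"][2],yaw()))
E
python3 - <<'E'
from h import *
c=wrist(); q=c["pixels"]; cv2.imwrite("pics/w1.png",q[:,:,::-1])
s=pix(c,[.5614,.3266,.047])[0]; print(s, yaw())
print(rect(c,q.max(2)<75,.047,s,500))
E
```

```text
[253.08569834 175.10902887] 76.17796207880717
[0.5515, 0.3097, 26.1, 61.6, -13.8]
```

View pics/w1.png

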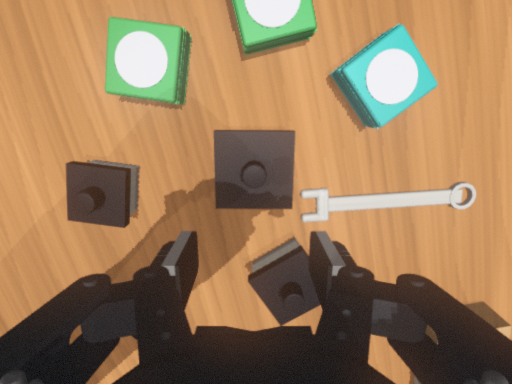

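The wrist view shows cap_a upright at (254,170), aligned with the tool, and the wrench jaw at (315,205). I'll refine the centres from this view, including the other caps.

```bash
cat >> h.py <<'E'
def wrect(c,p,z,half=70,thr=None,light=False):
    """rect of dark (or pale grey) blob around expected world point p at height z, wrist picture"""
    q=c["pixels"].astype(int); s=pix(c,[p[0],p[1],z])[0]
    sat=q.max(2)-q.min(2)
    m=(sat<40)&(q.max(2)>110) if light else (q.max(2)<(thr or 95))&(sat<30)
    m=cv2.morphologyEx(m.astype(np.uint8),cv2.MORPH_OPEN,np.ones((3,3)))
    k=np.zeros_like(m); x0,y0=(s-half).astype(int).clip(0); x1,y1=(s+half).astype(int); k[y0:y1,x0:x1]=m[y0:y1,x0:x1]
    return rect(c,k,z,s,200)
E
python3 - <<'E'
from h import *
c=wrist()
print(ray(c,[254.5,169.5],.047),ray(c,[254.5,175],.071))
for t in (70,85,95): print(wrect(c,[.5614,.3266],.047,60,t))
t=bot.camera("top"); print(pix(t,[[.5614,.3266,.047],[.5614,.3266,.071]]),tray(t))
E
```

```text
[[0.56376884 0.33075378 0.047     ]] [[0.56367657 0.3306481  0.071     ]]
[0.5426, 0.3104, 23.2, 42.1, -13.9]
[0.5588, 0.3184, 46.4, 71.3, -13.8]
[0.5604, 0.3229, 55.8, 72.3, -13.8]
[[178.59469482 209.05749043]
 [177.14771223 208.598205  ]] [0.4628, -0.0529, 192.4, 192.2, -10.2]
```

```bash
python3 -m creep '[0.0027,0.0075,-0.04,0,0.055, 0.0027,0.0075,-0.08,0,0.055, 0.0027,0.0075,-0.12,0,0.055, 0.0027,0.0075,-0.139,0,0.055, 0.0027,0.0075,-0.139,0,0.055, 0.0027,0.0075,-0.139,0,0.01,0.0027,0.0075,-0.139,0,0.01,0.0027,0.0075,-0.139,0,0.01,0.0027,0.0075,-0.139,0,0.01,0.0027,0.0075,-0.139,0,0.01]'
python3 -m creep '[0,0,0,0,0.01,0,0,0,0,0.01,0,0,0.04,0,0.01,0,0,0.08,0,0.01,0,0,0.12,0,0.01,0,0,0.12,0,0.01]'
python3 - <<'E'
from h import *
c=wrist();t=bot.camera("top"); cv2.imwrite("pics/g1.png",np.hstack([c["pixels"],cv2.resize(t["pixels"][170:290,110:250],None,fx=3,fy=3.2)[:384,:288]])[:,:,::-1])
print(bot.get_obs()["eef_pos"],yaw())
q=t["pixels"].astype(int);m=(q.min(2)>120)
E
```

```text
clock: 4.32
eef_pos: [0.5644, 0.3304, 0.0561]
tool_rot: [0.787, 0.617, 0.003, 0.001]
ft_force: [-0.5, -1.0, 7.7]
grip_width: 0.0191
grasp_force: 59.1
clock: 4.82
eef_pos: [0.5669, 0.3325, 0.1843]
tool_rot: [0.787, 0.617, 0.01, 0.001]
ft_force: [0.9, 1.0, 1.2]
grip_width: 0.0197
grasp_force: 59.0
[0.56411637 0.33084737 0.17676927] 76.25545684824831
```

View pics/g1.png

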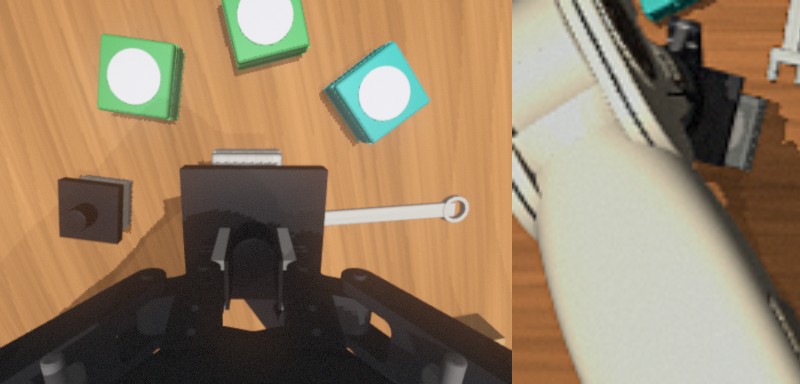

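cap_a is held by its knob, level and square to the fingers, and tin_a is visible beneath it at (247,157).

```bash
python3 -m creep '[0,0,0,0,0.01,0,0,0,0,0.01]'
python3 - <<'E'
from h import *
t=bot.camera("top");r=tray(t);print(r,bot.get_obs()["ft_force"],bot.get_obs()["grip_width"])
a=np.radians(r[4])
for i in(1,-1):
  for j in(1,-1): print(i,j,(np.array(r[:2])+.047*np.array([np.cos(a)*i-np.sin(a)*j,np.sin(a)*i+np.cos(a)*j])).round(4))
go(.5174,-.0151,90+r[4])
E
```

```text
clock: 5.08
eef_pos: [0.5613, 0.3291, 0.1708]
tool_rot: [0.787, 0.617, -0.001, -0.0]
ft_force: [-0.0, -0.2, -0.8]
grip_width: 0.0197
grasp_force: 59.0
[0.4628, -0.053, 192.5, 192.3, -10.2] [ 0.26630004 -0.5968311   0.15245498] 0.019327953612732162
1 1 [ 0.5174 -0.0151]
1 -1 [ 0.5007 -0.1076]
-1 1 [0.4249 0.0016]
-1 -1 [ 0.4082 -0.0909]
dx -0.0438 dy -0.3442 tw 0.062 z 0.1704 yaw 76.3
```

```bash
python3 -m creep '[-0.005,-0.038,0,0.06,0.01,-0.01,-0.077,0,0.06,0.01,-0.015,-0.115,0,0.06,0.01,-0.02,-0.153,0,0.06,0.01,-0.025,-0.19,0,0.06,0.01,-0.03,-0.23,0,0.06,0.01,-0.035,-0.268,0,0.06,0.01,-0.04,-0.306,0,0.06,0.01,-0.0438,-0.344,0,0.06,0.01,-0.0438,-0.344,0,0.06,0.01]'
python3 -m creep '[0,0,0,0,0.01,0,0,0,0,0.01,0,0,-0.04,0,0.01,0,0,-0.08,0,0.01,0,0,-0.12,0,0.01,0,0,-0.135,0,0.01,0,0,-0.145,0,0.01,0,0,-0.145,0,0.01,0,0,-0.145,0,0.01,0,0,-0.145,0,0.01]'
python3 -m creep '[0,0,0,0,0.01,0,0,0,0,0.045,0,0,0,0,0.045,0,0,0,0,0.045,0,0,0.04,0,0.055,0,0,0.08,0,0.055,0,0,0.12,0,0.055,0,0,0.15,0,0.055,0,0,0.15,0,0.055]'
python3 - <<'E'
from h import *
save("wrist","w2.png")
E
```

```text
clock: 5.97
eef_pos: [0.5164, -0.0204, 0.171]
tool_rot: [0.77, 0.638, -0.002, -0.0]
ft_force: [0.8, 0.5, 0.3]
grip_width: 0.0193
grasp_force: 59.0
clock: 6.8
eef_pos: [0.5192, -0.013, 0.0276]
tool_rot: [0.767, 0.642, 0.0, 0.0]
ft_force: [0.1, 0.1, -0.7]
grip_width: 0.0193
grasp_force: 64.8
clock: 7.55
eef_pos: [0.5229, -0.0146, 0.1849]
tool_rot: [0.768, 0.641, 0.005, 0.005]
ft_force: [1.3, -0.0, 0.3]
grip_width: 0.0553
grasp_force: 0.0
```

View pics/w2.png

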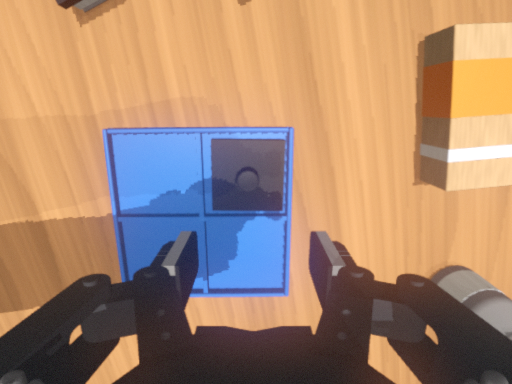

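Cap_a lies flat and knob up in its compartment at (247,175). Next is cap_b.

```bash
python3 -m creep '[0,0,0,0,0.055,0,0,0,0,0.055]'
python3 - <<'E'
from h import *
t=bot.camera("top");print(tray(t),bot.get_obs()["eef_pos"])
q=bot.camera("top")["pixels"]
go(.572,.195,108.9)
E
```

```text
clock: 7.77
eef_pos: [0.5173, -0.0144, 0.176]
tool_rot: [0.768, 0.641, -0.001, -0.001]
ft_force: [0.2, -0.8, 0.1]
grip_width: 0.055
grasp_force: 0.0Traceback (most recent call last):
  File "<stdin>", line 2, in <module>
  File "h.py", line 26, in tray
    return rect(c,m,0.018,np.array([310,244]),2000)
  File "h.py", line 17, in rect
    i=min(ok,key=lambda i:np.hypot(*(cen[i]-seed)))
ValueError: min() iterable argument is empty
```

```bash
python3 -m creep '[0.01,0.038,0,0.12,0.055,0.02,0.077,0,0.24,0.055,0.03,0.115,0,0.36,0.055,0.04,0.153,0,0.48,0.055,0.05,0.19,0,0.51,0.055,0.0547,0.209,0,0.51,0.055,0.0547,0.209,-0.04,0.51,0.055,0.0547,0.209,-0.08,0.51,0.055,0.0547,0.209,-0.11,0.51,0.055,0.0547,0.209,-0.125,0.51,0.055]'
python3 -m creep '[0,0,0,0,0.055,0,0,0,0,0.055,0,0,0,0,0.01,0,0,0,0,0.01,0,0,0,0,0.01,0,0,0,0,0.01,0,0,0,0,0.01,0,0,0,0,0.01]'
python3 -m creep '[0,0,0.04,0,0.01,0,0,0.08,0,0.01,0,0,0.12,0,0.01,0,0,0.12,0,0.01,0,0,0.12,0,0.01,0,0,0.12,0,0.01]'
python3 - <<'E'
from h import *
t=bot.camera("top");r=tray(t);print(r)
a=np.radians(r[4])
for i in(1,-1):
  for j in(1,-1): print(i,j,(np.array(r[:2])+.047*np.array([np.cos(a)*i-np.sin(a)*j,np.sin(a)*i+np.cos(a)*j])).round(4))
go(.5007,-.1076,90+r[4])
E
```

```text
clock: 8.65
eef_pos: [0.5683, 0.1935, 0.0452]
tool_rot: [0.581, 0.814, -0.005, -0.003]
ft_force: [-0.1, -0.8, -0.7]
grip_width: 0.0549
grasp_force: 0.0
clock: 9.32
eef_pos: [0.5736, 0.1947, 0.0539]
tool_rot: [0.581, 0.814, 0.001, 0.001]
ft_force: [-2.0, -1.0, 5.7]
grip_width: 0.0193
grasp_force: 58.5
clock: 9.82
eef_pos: [0.5731, 0.1946, 0.1724]
tool_rot: [0.581, 0.814, 0.0, 0.0]
ft_force: [-1.0, -0.1, -0.7]
grip_width: 0.0193
grasp_force: 59.2
[0.4628, -0.0529, 192.4, 192.2, -10.3]
1 1 [ 0.5174 -0.0151]
1 -1 [ 0.5006 -0.1075]
-1 1 [0.425  0.0017]
-1 -1 [ 0.4082 -0.0907]
dx -0.0716 dy -0.3020 tw -0.510 z 0.1711 yaw 108.9
```

```bash
python3 -m creep '[-0.009,-0.038,0,-0.12,0.01,-0.018,-0.077,0,-0.24,0.01,-0.027,-0.115,0,-0.36,0.01,-0.036,-0.153,0,-0.48,0.01,-0.045,-0.19,0,-0.51,0.01,-0.054,-0.23,0,-0.51,0.01,-0.063,-0.268,0,-0.51,0.01,-0.0716,-0.302,0,-0.51,0.01,-0.0716,-0.302,0,-0.51,0.01,-0.0716,-0.302,0,-0.51,0.01]'
python3 -m creep '[0,0,0,0,0.01,0,0,0,0,0.01,0,0,-0.04,0,0.01,0,0,-0.08,0,0.01,0,0,-0.12,0,0.01,0,0,-0.135,0,0.01,0,0,-0.145,0,0.01,0,0,-0.145,0,0.01,0,0,-0.145,0,0.01,0,0,-0.145,0,0.01]'
python3 -m creep '[0,0,0,0,0.01,0,0,0,0,0.045,0,0,0,0,0.045,0,0,0,0,0.045,0,0,0.04,0,0.055,0,0,0.08,0,0.055,0,0,0.12,0,0.055,0,0,0.15,0,0.055,0,0,0.15,0,0.055,0,0,0.15,0,0.055]'
python3 -m creep '[0,0,0,0,0.055,0,0,0,0,0.055]'
python3 - <<'E'
from h import *
c=wrist();r=wrect(c,[.5006,-.1075],.018,60);print(r,yaw())
go(.408,.341,68.3)
E
```

```text
clock: 10.7
eef_pos: [0.4997, -0.1089, 0.1704]
tool_rot: [0.769, 0.639, -0.001, -0.002]
ft_force: [-0.6, 0.6, -0.4]
grip_width: 0.0197
grasp_force: 59.2
clock: 11.53
eef_pos: [0.503, -0.1069, 0.0284]
tool_rot: [0.767, 0.641, 0.001, 0.001]
ft_force: [0.1, 0.4, -0.7]
grip_width: 0.0196
grasp_force: 63.9
clock: 12.37
eef_pos: [0.5032, -0.1078, 0.1799]
tool_rot: [0.768, 0.641, 0.002, 0.002]
ft_force: [0.5, 0.5, 0.6]
grip_width: 0.0549
grasp_force: 0.0
clock: 12.53
eef_pos: [0.5002, -0.1071, 0.1757]
tool_rot: [0.768, 0.641, -0.001, -0.001]
ft_force: [1.1, -0.1, 0.5]
grip_width: 0.055
grasp_force: 0.0
[0.4981, -0.1255, 20.1, 58.3, -10.3] 79.68104609534032
dx -0.0922 dy 0.4481 tw -0.199 z 0.1755 yaw 79.7
```

Next is cap_c.

```bash
python3 -m creep '[-0.008,0.04,0,-0.1,0.055,-0.016,0.08,0,-0.199,0.055,-0.025,0.12,0,-0.199,0.055,-0.033,0.16,0,-0.199,0.055,-0.041,0.2,0,-0.199,0.055,-0.049,0.24,0,-0.199,0.055,-0.058,0.28,0,-0.199,0.055,-0.066,0.32,0,-0.199,0.055,-0.074,0.36,0,-0.199,0.055,-0.082,0.4,0,-0.199,0.055]'
python3 -m creep '[-0.01,0.048,0,0,0.055,-0.01,0.048,-0.02,0,0.055,-0.01,0.048,-0.06,0,0.055,-0.01,0.048,-0.1,0,0.055,-0.01,0.048,-0.1245,0,0.055,-0.01,0.048,-0.1245,0,0.055,-0.01,0.048,-0.1245,0,0.055,-0.01,0.048,-0.1245,0,0.01,-0.01,0.048,-0.1245,0,0.01,-0.01,0.048,-0.1245,0,0.01]'
python3 -m creep '[0,0,0,0,0.01,0,0,0,0,0.01,0,0,0,0,0.01,0,0,0.04,0,0.01,0,0,0.08,0,0.01,0,0,0.12,0,0.01,0,0,0.12,0,0.01,0,0,0.12,0,0.01,0,0,0.12,0,0.01]'
python3 - <<'E'
from h import *
t=bot.camera("top");cv2.imwrite("pics/t3.png",cv2.resize(t["pixels"][170:300,110:430,::-1],None,fx=2.4,fy=2.4))
r=tray(t);print(r)
a=np.radians(r[4])
for i in(1,-1):
  for j in(1,-1): print(i,j,(np.array(r[:2])+.047*np.array([np.cos(a)*i-np.sin(a)*j,np.sin(a)*i+np.cos(a)*j])).round(4))
go(.425,.0017,90+r[4])
go(.4082,-.0907,90+r[4])
E
```

```text
clock: 13.42
eef_pos: [0.4179, 0.294, 0.1758]
tool_rot: [0.828, 0.561, -0.002, 0.0]
ft_force: [1.0, 1.0, 0.6]
grip_width: 0.0549
grasp_force: 0.0
clock: 14.25
eef_pos: [0.4108, 0.3418, 0.055]
tool_rot: [0.828, 0.561, 0.002, -0.0]
ft_force: [-1.3, 0.1, 5.0]
grip_width: 0.02
grasp_force: 57.1
clock: 15.0
eef_pos: [0.4095, 0.3405, 0.1731]
tool_rot: [0.828, 0.561, 0.0, 0.0]
ft_force: [-0.1, -1.0, -1.2]
grip_width: 0.0195
grasp_force: 59.0
[0.4628, -0.053, 192.5, 192.3, -10.2]
1 1 [ 0.5174 -0.0151]
1 -1 [ 0.5007 -0.1076]
-1 1 [0.4249 0.0016]
-1 -1 [ 0.4082 -0.0909]
dx 0.0161 dy -0.3383 tw 0.201 z 0.1720 yaw 68.3
dx -0.0007 dy -0.4307 tw 0.201 z 0.1720 yaw 68.3
```

View pics/t3.png

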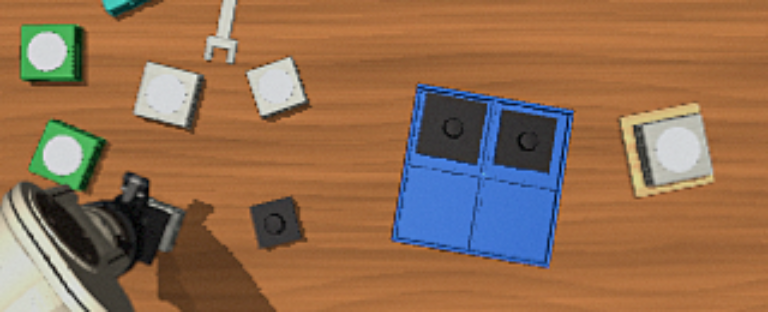

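Caps a and b lie in the tray's far compartments at (453,128) and (528,140), and cap_c is in the gripper. It goes to the near right compartment.

```bash
python3 -m creep '[0,-0.04,0,0.1,0.01,0,-0.08,0,0.2,0.01,0,-0.12,0,0.2,0.01,0,-0.16,0,0.2,0.01,0,-0.2,0,0.2,0.01,0,-0.24,0,0.2,0.01,0,-0.28,0,0.2,0.01,0,-0.32,0,0.2,0.01,0,-0.36,0,0.2,0.01,0,-0.4,0,0.2,0.01]'
python3 -m creep '[0,-0.0307,0,0,0.01,0,-0.0307,0,0,0.01,0,-0.0307,-0.02,0,0.01,0,-0.0307,-0.06,0,0.01,0,-0.0307,-0.1,0,0.01,0,-0.0307,-0.13,0,0.01,0,-0.0307,-0.145,0,0.01,0,-0.0307,-0.145,0,0.01,0,-0.0307,-0.145,0,0.01,0,-0.0307,-0.145,0,0.01]'
python3 -m creep '[0,0,0,0,0.01,0,0,0,0,0.045,0,0,0,0,0.045,0,0,0,0,0.045,0,0,0.04,0,0.055,0,0,0.08,0,0.055,0,0,0.12,0,0.055,0,0,0.15,0,0.055,0,0,0.15,0,0.055,0,0,0.15,0,0.055]'
python3 -m creep '[0,0,0,0,0.055,0,0,0,0,0.055]'
python3 - <<'E'
from h import *
go(.4105,.197,104)
E
```

```text
clock: 15.88
eef_pos: [0.4077, -0.061, 0.1712]
tool_rot: [0.767, 0.641, -0.001, -0.001]
ft_force: [0.8, 0.0, -1.2]
grip_width: 0.0194
grasp_force: 59.0
clock: 16.72
eef_pos: [0.4088, -0.0895, 0.0272]
tool_rot: [0.767, 0.641, -0.001, -0.001]
ft_force: [-0.0, 0.3, -0.6]
grip_width: 0.0194
grasp_force: 69.0
clock: 17.55
eef_pos: [0.4112, -0.0905, 0.1801]
tool_rot: [0.768, 0.641, 0.002, 0.002]
ft_force: [-0.5, 0.3, -0.9]
grip_width: 0.0547
grasp_force: 0.0
clock: 17.72
eef_pos: [0.4083, -0.0898, 0.1765]
tool_rot: [0.767, 0.641, -0.001, -0.001]
ft_force: [-0.7, -0.2, -0.4]
grip_width: 0.055
grasp_force: 0.0
dx 0.0022 dy 0.2868 tw 0.423 z 0.1765 yaw 79.7
```

```bash
python3 -m creep '[0.002,0.04,0,0.1,0.055,0.002,0.08,0,0.2,0.055,0.002,0.12,0,0.3,0.055,0.002,0.16,0,0.4,0.055,0.002,0.2,0,0.423,0.055,0.002,0.24,0,0.423,0.055,0.002,0.28,0,0.423,0.055,0.002,0.287,0,0.423,0.055,0.002,0.287,0,0.423,0.055,0.002,0.287,-0.02,0.423,0.055]'
python3 -m creep '[0,0,-0.04,0,0.055,0,0,-0.08,0,0.055,0,0,-0.105,0,0.055,0,0,-0.105,0,0.055,0,0,-0.105,0,0.055,0,0,-0.105,0,0.01,0,0,-0.105,0,0.01,0,0,-0.105,0,0.01,0,0,-0.105,0,0.01,0,0,-0.105,0,0.01]'
python3 -m creep '[0,0,0,0,0.01,0,0,0.04,0,0.01,0,0,0.08,0,0.01,0,0,0.12,0,0.01,0,0,0.12,0,0.01,0,0,0.12,0,0.01,0,0,0.12,0,0.01]'
python3 - <<'E'
from h import *
t=bot.camera("top")
r=tray(t);print(r)
a=np.radians(r[4])
for i,j in((-1,1),): p=(np.array(r[:2])+.047*np.array([np.cos(a)*i-np.sin(a)*j,np.sin(a)*i+np.cos(a)*j])).round(4);print(p)
go(*p,90+r[4])
E
```

```text
clock: 18.55
eef_pos: [0.4129, 0.1977, 0.1593]
tool_rot: [0.615, 0.788, 0.001, 0.001]
ft_force: [1.0, -0.2, 0.9]
grip_width: 0.0551
grasp_force: 0.0
clock: 19.38
eef_pos: [0.4129, 0.1974, 0.0548]
tool_rot: [0.616, 0.788, 0.002, 0.001]
ft_force: [-0.9, -1.2, 7.0]
grip_width: 0.0195
grasp_force: 58.4
clock: 19.97
eef_pos: [0.4115, 0.197, 0.1731]
tool_rot: [0.616, 0.788, 0.001, 0.0]
ft_force: [-0.7, -0.4, -0.9]
grip_width: 0.0197
grasp_force: 58.8
[0.4628, -0.053, 192.5, 192.2, -10.3]
[0.425  0.0016]
dx 0.0143 dy -0.1950 tw -0.424 z 0.1721 yaw 104.0
```

```bash
python3 -m creep '[0.014,-0.04,0,-0.1,0.01,0.014,-0.08,0,-0.2,0.01,0.014,-0.12,0,-0.3,0.01,0.014,-0.16,0,-0.4,0.01,0.014,-0.195,0,-0.424,0.01,0.014,-0.195,0,-0.424,0.01,0.014,-0.195,0,-0.424,0.01,0.014,-0.195,-0.03,-0.424,0.01,0.014,-0.195,-0.07,-0.424,0.01]'
python3 -m creep '[0,0,-0.04,0,0.01,0,0,-0.065,0,0.01,0,0,-0.075,0,0.01,0,0,-0.075,0,0.01,0,0,-0.075,0,0.01,0,0,-0.075,0,0.01,0,0,-0.075,0,0.045,0,0,-0.075,0,0.045,0,0,-0.075,0,0.045]'
python3 -m creep '[0,0,0.04,0,0.085,0,0,0.08,0,0.085,0,0,0.12,0,0.085,0,0,0.15,0,0.085,0,0,0.15,0,0.085,0,0,0.15,0,0.085,0,0,0.15,0,0.085,0,0,0.15,0,0.085]'
cat >> h.py <<'E'
def tins(c,z=.044,seeds=dict(a=(178,208),b=(225,206),c=(174,263),d=(225,263))):
    q=c["pixels"].astype(int); m=(q.max(2)-q.min(2)<45)&(q.min(2)>130); m[:180]=0;m[290:]=0;m[:,260:]=0
    out={}
    for k,s in seeds.items():
        w=np.zeros_like(m); w[s[1]-25:s[1]+25,s[0]-25:s[0]+25]=m[s[1]-25:s[1]+25,s[0]-25:s[0]+25]
        out[k]=rect(c,w,z,np.array(s))
    return out
E
python3 - <<'E'
from h import *
t=bot.camera("top"); r=tins(t); print(r,stand(t))
cv2.imwrite("pics/t4.png",cv2.resize(t["pixels"][170:300,110:430,::-1],None,fx=2.4,fy=2.4))
go(*r["a"][:2],90+r["a"][4])
E
```

```text
clock: 20.77
eef_pos: [0.4285, 0.0027, 0.1041]
tool_rot: [0.767, 0.641, 0.003, 0.002]
ft_force: [1.0, -0.2, -0.8]
grip_width: 0.02
grasp_force: 58.8
clock: 21.52
eef_pos: [0.4259, 0.0021, 0.0282]
tool_rot: [0.768, 0.641, 0.0, 0.0]
ft_force: [0.4, 0.0, -0.8]
grip_width: 0.0451
grasp_force: 0.0
clock: 22.18
eef_pos: [0.4243, 0.0019, 0.1765]
tool_rot: [0.768, 0.641, -0.001, -0.001]
ft_force: [-0.2, -0.5, -1.0]
grip_width: 0.0853
grasp_force: 0.0
{'a': [0.5625, 0.3273, 63.7, 63.0, -14.4], 'b': [0.5703, 0.1961, 55.3, 55.1, 18.2], 'c': [0.4072, 0.3403, 48.4, 47.5, -20.0], 'd': [0.4097, 0.198, 39.6, 39.9, 13.6]} [0.4923, -0.2787, 74.8, 73.6, 10.4]
dx 0.1383 dy 0.3254 tw -0.071 z 0.1763 yaw 79.7
```

View pics/t4.png

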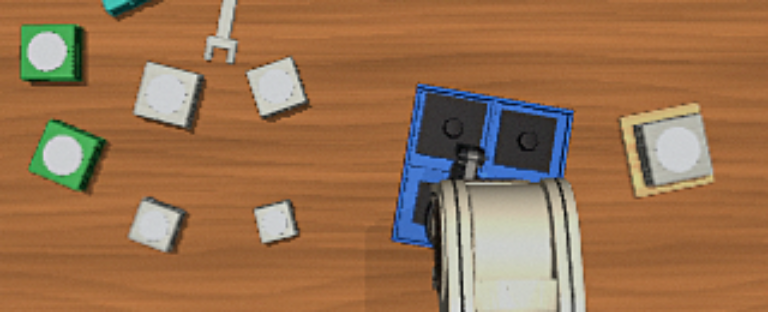

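All four tins are bare in the top view, with a at (168,95), b at (277,87), c at (157,225) and d at (276,222), and the tray has not moved. Next I grasp tin_a.

```bash
python3 -m creep '[0.015,0.036,0,-0.071,0.085,0.03,0.072,0,-0.071,0.085,0.045,0.108,0,-0.071,0.085,0.06,0.144,0,-0.071,0.085,0.075,0.18,0,-0.071,0.085,0.09,0.216,0,-0.071,0.085,0.105,0.252,0,-0.071,0.085,0.12,0.288,0,-0.071,0.085,0.1385,0.326,0,-0.071,0.085,0.1385,0.326,0,-0.071,0.085]'
python3 -m creep '[0,0,0,0,0.085,0,0,0,0,0.085,0,0,-0.04,0,0.085,0,0,-0.08,0,0.085,0,0,-0.12,0,0.085,0,0,-0.15,0,0.085,0,0,-0.168,0,0.085,0,0,-0.168,0,0.085,0,0,-0.168,0,0.085]'
python3 -m creep '[0,0,0,0,0.05,0,0,0,0,0.05,0,0,0,0,0.05,0,0,0,0,0.05,0,0,0,0,0.05,0,0,0.04,0,0.05,0,0,0.08,0,0.05,0,0,0.12,0,0.05,0,0,0.168,0,0.05,0,0,0.168,0,0.05]'
python3 -m creep '[0,0,0,0,0.05,0,0,0,0,0.05,0,0,0,0,0.05]'
python3 - <<'E'
from h import *
c=wrist(); cv2.imwrite("pics/w5.png",c["pixels"][:,:,::-1])
go(.4925,-.2785,100.4)
E
```

```text
clock: 23.07
eef_pos: [0.5649, 0.3342, 0.1722]
tool_rot: [0.788, 0.615, -0.001, -0.001]
ft_force: [-0.1, -0.8, -1.0]
grip_width: 0.0849
grasp_force: 0.0
clock: 23.82
eef_pos: [0.5629, 0.3259, 0.0094]
tool_rot: [0.791, 0.612, -0.001, -0.0]
ft_force: [0.4, 0.3, 0.9]
grip_width: 0.0851
grasp_force: 0.0
clock: 24.65
eef_pos: [0.5678, 0.3301, 0.1882]
tool_rot: [0.79, 0.613, 0.008, 0.001]
ft_force: [1.2, 0.9, -0.3]
grip_width: 0.0652
grasp_force: 69.0
clock: 24.9
eef_pos: [0.5627, 0.3272, 0.1753]
tool_rot: [0.79, 0.613, -0.002, -0.0]
ft_force: [-1.2, -0.1, -3.0]
grip_width: 0.065
grasp_force: 68.9
dx -0.0700 dy -0.6055 tw 0.433 z 0.1747 yaw 75.6
```

View pics/w5.png

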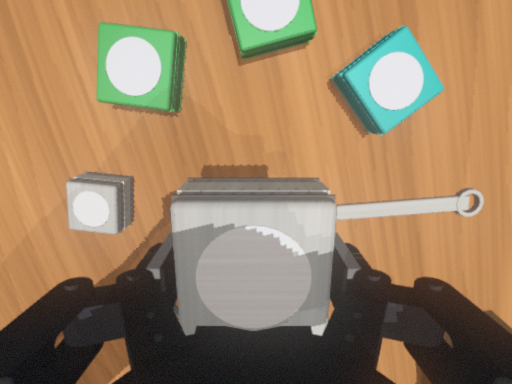

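Tin_a is held squarely, with its disc at (253,278).

```bash
python3 - <<'E'
from h import *
c=wrist(); o=bot.get_obs(); p=ray(c,[253.5,278],o["eef_pos"][2]+.036)[0]; print(p-o["eef_pos"], (Ro.from_quat(o["tool_rot"]).inv().apply(p-o["eef_pos"])))
E
python3 -m creep '[-0.0046,-0.04,0,0.1,0.05,-0.009,-0.08,0,0.2,0.05,-0.014,-0.12,0,0.3,0.05,-0.018,-0.16,0,0.4,0.05,-0.023,-0.2,0,0.433,0.05,-0.028,-0.24,0,0.433,0.05,-0.032,-0.28,0,0.433,0.05,-0.037,-0.32,0,0.433,0.05,-0.042,-0.36,0,0.433,0.05,-0.046,-0.4,0,0.433,0.05]'
python3 -m creep '[-0.005,-0.04,0,0,0.05,-0.01,-0.08,0,0,0.05,-0.014,-0.12,0,0,0.05,-0.019,-0.16,0,0,0.05,-0.024,-0.2055,0,0,0.05,-0.024,-0.2055,0,0,0.05,-0.024,-0.2055,0,0,0.05]'
python3 - <<'E'
from h import *
t=bot.camera("top");print(tray(t))
go(.4925,-.2785,100.4)
E
```

```text
[0.00147124 0.00302525 0.036     ] [ 0.00315012  0.00052772 -0.03601548]
clock: 25.83
eef_pos: [0.5162, -0.0737, 0.1761]
tool_rot: [0.64, 0.769, -0.001, -0.001]
ft_force: [0.9, 0.3, -3.3]
grip_width: 0.0648
grasp_force: 68.8
clock: 26.42
eef_pos: [0.4924, -0.2799, 0.1757]
tool_rot: [0.642, 0.767, -0.0, -0.002]
ft_force: [-0.2, -0.6, -2.4]
grip_width: 0.0644
grasp_force: 68.7
[0.4628, -0.0529, 192.5, 192.4, -10.3]
dx -0.0002 dy -0.0005 tw 0.002 z 0.1759 yaw 100.3
```

```bash
python3 -m creep '[0,0,-0.04,0,0.05,0,0,-0.075,0,0.05,0,0,-0.095,0,0.05,0,0,-0.1,0,0.05,0,0,-0.105,0,0.05,0,0,-0.109,0,0.05,0,0,-0.109,0,0.05,0,0,-0.109,0,0.05,0,0,-0.109,0,0.05]'
python3 -m creep '[0,0,0,0,0.06,0,0,0,0,0.07,0,0,0,0,0.08,0,0,0,0,0.085,0,0,0,0,0.085,0,0,0.04,0,0.085,0,0,0.08,0,0.085,0,0,0.11,0,0.085,0,0,0.11,0,0.085,0,0,0.11,0,0.085]'
python3 - <<'E'
from h import *
t=bot.camera("top");r=tins(t);print(r)
c=wrist();cv2.imwrite("pics/w6.png",c["pixels"][:,:,::-1])
go(*r["b"][:2],90+r["b"][4])
E
```

```text
clock: 27.22
eef_pos: [0.4951, -0.2779, 0.0703]
tool_rot: [0.64, 0.769, 0.0, 0.001]
ft_force: [1.0, 0.1, -2.8]
grip_width: 0.0654
grasp_force: 68.8
clock: 28.05
eef_pos: [0.4956, -0.2785, 0.1817]
tool_rot: [0.64, 0.768, 0.001, 0.003]
ft_force: [0.3, -0.0, -1.2]
grip_width: 0.0851
grasp_force: 0.0Traceback (most recent call last):
  File "<stdin>", line 2, in <module>
  File "h.py", line 59, in tins
    out[k]=rect(c,w,z,np.array(s))
           ~~~~^^^^^^^^^^^^^^^^^^^
  File "h.py", line 17, in rect
    i=min(ok,key=lambda i:np.hypot(*(cen[i]-seed)))
ValueError: min() iterable argument is empty
```

```bash
python3 -m creep '[0.006,0.04,0,0.07,0.085,0.013,0.08,0,0.136,0.085,0.019,0.12,0,0.136,0.085,0.026,0.16,0,0.136,0.085,0.033,0.2,0,0.136,0.085,0.039,0.24,0,0.136,0.085,0.046,0.28,0,0.136,0.085,0.053,0.32,0,0.136,0.085,0.059,0.36,0,0.136,0.085,0.065,0.4,0,0.136,0.085]'
python3 -m creep '[0.006,0.035,0,0,0.085,0.013,0.0745,0,0,0.085,0.013,0.0745,0,0,0.085,0.013,0.0745,0,0,0.085,0.013,0.0745,0,0,0.085]'
cat >> h.py <<'E'
def colm(c,z):
    "pale tin face on the column at height z; image crop saved"
    q=c["pixels"].astype(int); m=(q.max(2)-q.min(2)<28)&(q.min(2)>140)
    m[:,:355]=0; m[:,435:]=0; m[:190]=0;m[275:]=0
    return rect(c,m,z,np.array([390,232]))
E
python3 - <<'E'
from h import *
t=bot.camera("top");print(colm(t,.1),tray(t))
q=t["pixels"];cv2.imwrite("pics/t6.png",np.hstack([cv2.resize(q[200:270,350:430,::-1],None,fx=5,fy=5,interpolation=cv2.INTER_CUBIC),bot.camera("wrist")["pixels"][17:367,100:500,::-1]]))
go(.5703,.1961,108.2)
E
```

```text
clock: 28.93
eef_pos: [0.5577, 0.1241, 0.1766]
tool_rot: [0.586, 0.81, -0.001, -0.001]
ft_force: [0.2, 0.4, -0.4]
grip_width: 0.0849
grasp_force: 0.0
clock: 29.35
eef_pos: [0.5708, 0.1966, 0.1768]
tool_rot: [0.586, 0.81, -0.002, -0.001]
ft_force: [0.6, 0.9, -0.6]
grip_width: 0.0851
grasp_force: 0.0
[0.4948, -0.2795, 63.6, 62.5, 10.6] [0.4737, -0.0827, 192.6, 192.3, -10.2]
dx -0.0010 dy 0.0006 tw 0.001 z 0.1778 yaw 108.1
```

View pics/t6.png

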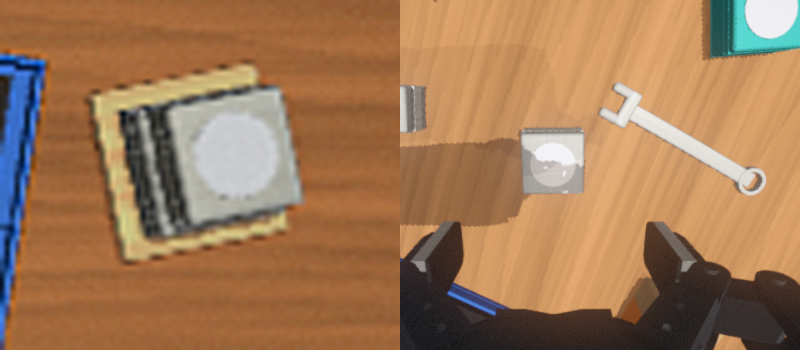

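Tin_a sits square on the column, 2–3 mm off at most. The tray has been knocked about 3 cm, to (0.474,-0.083). Tin_b is centred between the fingers and clear of the wrench jaw, so I grasp it now.

```bash
python3 -m creep '[0,0,-0.04,0,0.085,0,0,-0.08,0,0.085,0,0,-0.12,0,0.085,0,0,-0.15,0,0.085,0,0,-0.169,0,0.085,0,0,-0.169,0,0.085,0,0,-0.169,0,0.085,0,0,-0.169,0,0.085]'
python3 -m creep '[0,0,0,0,0.04,0,0,0,0,0.04,0,0,0,0,0.04,0,0,0,0,0.04,0,0,0,0,0.04,0,0,0,0,0.04,0,0,0.04,0,0.04,0,0,0.08,0,0.04,0,0,0.12,0,0.04,0,0,0.16,0,0.04]'
python3 -m creep '[0,0,0.02,0,0.04,0,0,0.02,0,0.04,0,0,0.02,0,0.04]'
python3 - <<'E'
from h import *
t=bot.camera("top");print(tray(t))
go(.491,-.278,100.4)
E
```

```text
clock: 30.12
eef_pos: [0.5734, 0.1964, 0.0115]
tool_rot: [0.587, 0.81, 0.001, 0.001]
ft_force: [0.7, 0.0, 0.3]
grip_width: 0.0849
grasp_force: 0.0
clock: 30.95
eef_pos: [0.5714, 0.1969, 0.1716]
tool_rot: [0.586, 0.81, -0.0, -0.0]
ft_force: [0.7, 0.3, -2.4]
grip_width: 0.0571
grasp_force: 66.1
clock: 31.2
eef_pos: [0.5727, 0.1973, 0.1913]
tool_rot: [0.586, 0.81, 0.001, 0.001]
ft_force: [-1.0, 0.5, -2.2]
grip_width: 0.0572
grasp_force: 66.4
[0.4737, -0.0827, 192.6, 192.3, -10.2]
dx -0.0804 dy -0.4748 tw -0.137 z 0.1890 yaw 108.2
```

```bash
python3 -m creep '[-0.007,-0.04,0,-0.07,0.04,-0.013,-0.08,0,-0.136,0.04,-0.02,-0.12,0,-0.136,0.04,-0.027,-0.16,0,-0.136,0.04,-0.034,-0.2,0,-0.136,0.04,-0.04,-0.24,0,-0.136,0.04,-0.047,-0.28,0,-0.136,0.04,-0.054,-0.32,0,-0.136,0.04,-0.06,-0.36,0,-0.136,0.04,-0.066,-0.4,0,-0.136,0.04]'
python3 -m creep '[-0.007,-0.035,0,0,0.04,-0.0135,-0.0748,0,0,0.04,-0.0135,-0.0748,0,0,0.04,-0.0135,-0.0748,-0.03,0,0.04,-0.0135,-0.0748,-0.055,0,0.04,-0.0135,-0.0748,-0.068,0,0.04,-0.0135,-0.0748,-0.074,0,0.04,-0.0135,-0.0748,-0.078,0,0.04,-0.0135,-0.0748,-0.078,0,0.04,-0.0135,-0.0748,-0.078,0,0.04]'
python3 -m creep '[0,0,0,0,0.04,0,0,0,0,0.055,0,0,0,0,0.065,0,0,0,0,0.075,0,0,0,0,0.085,0,0,0.04,0,0.085,0,0,0.08,0,0.085,0,0,0.085,0,0.085,0,0,0.085,0,0.085,0,0,0.085,0,0.085]'
python3 - <<'E'
from h import *
go(.4077,.341,90-20.5)
E
```

```text
clock: 32.08
eef_pos: [0.5035, -0.2041, 0.1866]
tool_rot: [0.64, 0.768, -0.001, -0.003]
ft_force: [1.6, -0.6, -2.2]
grip_width: 0.0569
grasp_force: 66.2
clock: 32.92
eef_pos: [0.4901, -0.2765, 0.1121]
tool_rot: [0.64, 0.768, -0.001, -0.002]
ft_force: [-7.3, 3.0, 10.8]
grip_width: 0.0574
grasp_force: 68.2
clock: 33.75
eef_pos: [0.4927, -0.2779, 0.1966]
tool_rot: [0.64, 0.768, 0.0, 0.0]
ft_force: [0.3, 0.1, -0.5]
grip_width: 0.0854
grasp_force: 0.0
dx -0.0850 dy 0.6189 tw -0.540 z 0.1966 yaw 100.4
```

```bash
python3 -m creep '[-0.005,0.04,0,-0.1,0.085,-0.011,0.08,0,-0.2,0.085,-0.016,0.12,0,-0.3,0.085,-0.022,0.16,0,-0.4,0.085,-0.027,0.2,0,-0.5,0.085,-0.033,0.24,0,-0.54,0.085,-0.038,0.28,0,-0.54,0.085,-0.044,0.32,0,-0.54,0.085,-0.049,0.36,0,-0.54,0.085,-0.055,0.4,0,-0.54,0.085]'
python3 -m creep '[-0.005,0.04,0,0,0.085,-0.01,0.08,0,0,0.085,-0.015,0.12,0,0,0.085,-0.02,0.16,0,0,0.085,-0.025,0.2,-0.02,0,0.085,-0.03,0.219,-0.02,0,0.085,-0.03,0.219,-0.02,0,0.085,-0.03,0.219,-0.02,0,0.085,-0.03,0.219,-0.02,0,0.085]'
python3 - <<'E'
from h import *
t=bot.camera("top");print(colm(t,.144),tray(t),stand(t))
q=t["pixels"];cv2.imwrite("pics/t7.png",np.hstack([cv2.resize(q[200:270,350:430,::-1],None,fx=5,fy=5,interpolation=cv2.INTER_CUBIC),bot.camera("wrist")["pixels"][17:367,100:500,::-1]]))
go(.4077,.341,69.5)
E
```

```text
clock: 34.58
eef_pos: [0.4356, 0.1236, 0.1947]
tool_rot: [0.822, 0.57, -0.002, -0.001]
ft_force: [1.3, 0.5, 0.2]
grip_width: 0.0851
grasp_force: 0.0
clock: 35.33
eef_pos: [0.4067, 0.3401, 0.1752]
tool_rot: [0.822, 0.57, -0.002, 0.0]
ft_force: [-0.4, -0.2, -0.4]
grip_width: 0.0846
grasp_force: 0.0
[0.49, -0.2765, 55.8, 54.5, 10.5] [0.4737, -0.0827, 192.6, 192.3, -10.2] [0.4948, -0.2962, 73.8, 74.9, 9.6]
dx 0.0001 dy 0.0012 tw 0.002 z 0.1763 yaw 69.4
```

View pics/t7.png

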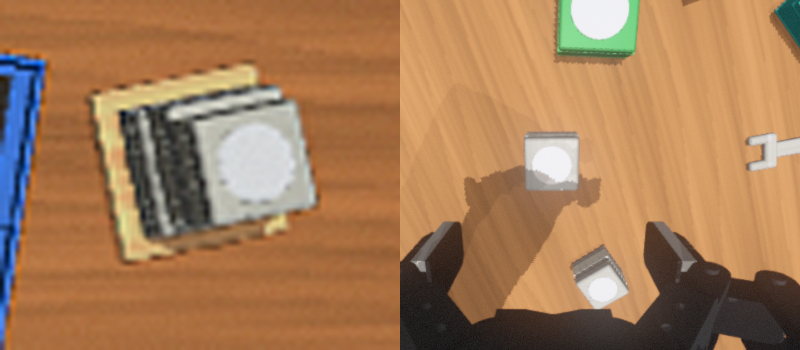

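Tin_b is square on the column, about 3 mm off, and tin_c is centred between the fingers.

```bash
python3 -m creep '[0,0.001,-0.04,0,0.085,0,0.001,-0.08,0,0.085,0,0.001,-0.12,0,0.085,0,0.001,-0.15,0,0.085,0,0.001,-0.168,0,0.085,0,0.001,-0.168,0,0.085,0,0.001,-0.168,0,0.085,0,0.001,-0.168,0,0.085]'
python3 -m creep '[0,0,0,0,0.03,0,0,0,0,0.03,0,0,0,0,0.03,0,0,0,0,0.03,0,0,0,0,0.03,0,0,0,0,0.03,0,0,0,0,0.03,0,0,0.04,0,0.03,0,0,0.08,0,0.03,0,0,0.12,0,0.03]'
python3 -m creep '[0,0,0.04,0,0.03,0,0,0.08,0,0.03,0,0,0.1,0,0.03,0,0,0.1,0,0.03,0,0,0.1,0,0.03,0,0,0.1,0,0.03]'
python3 - <<'E'
from h import *
go(.492,-.2782,100.4)
E
```

```text
clock: 36.1
eef_pos: [0.409, 0.3424, 0.0104]
tool_rot: [0.822, 0.569, 0.001, -0.0]
ft_force: [0.6, 1.1, 0.4]
grip_width: 0.0852
grasp_force: 0.0
clock: 36.93
eef_pos: [0.4065, 0.3414, 0.1295]
tool_rot: [0.822, 0.57, -0.001, 0.0]
ft_force: [0.9, 0.6, -1.7]
grip_width: 0.0491
grasp_force: 62.9
clock: 37.43
eef_pos: [0.4068, 0.3416, 0.2275]
tool_rot: [0.822, 0.57, -0.001, 0.0]
ft_force: [-0.3, -0.3, -2.0]
grip_width: 0.0495
grasp_force: 63.0
dx 0.0852 dy -0.6198 tw 0.539 z 0.2275 yaw 69.5
```

```bash
python3 -m creep '[0.0055,-0.04,0,0.1,0.03,0.011,-0.08,0,0.2,0.03,0.0165,-0.12,0,0.3,0.03,0.022,-0.16,0,0.4,0.03,0.0275,-0.2,0,0.5,0.03,0.033,-0.24,0,0.539,0.03,0.0385,-0.28,0,0.539,0.03,0.044,-0.32,0,0.539,0.03,0.0495,-0.36,0,0.539,0.03,0.055,-0.4,0,0.539,0.03]'
python3 -m creep '[0.0055,-0.04,0,0,0.03,0.011,-0.08,0,0,0.03,0.0165,-0.12,0,0,0.03,0.022,-0.16,0,0,0.03,0.03,-0.2,0,0,0.03,0.0302,-0.2198,0,0,0.03,0.0302,-0.2198,0,0,0.03,0.0302,-0.2198,0,0,0.03,0.0302,-0.2198,0,0,0.03]'
python3 - <<'E'
from h import *
go(.492,-.2782,100.4)
E
```

```text
clock: 38.27
eef_pos: [0.4608, -0.0596, 0.2264]
tool_rot: [0.64, 0.768, -0.001, -0.002]
ft_force: [1.1, 0.3, -2.2]
grip_width: 0.0488
grasp_force: 63.0
clock: 39.02
eef_pos: [0.4916, -0.2766, 0.2267]
tool_rot: [0.64, 0.768, -0.0, -0.002]
ft_force: [1.4, -0.2, -0.9]
grip_width: 0.0491
grasp_force: 63.0
dx 0.0004 dy -0.0016 tw 0.001 z 0.2267 yaw 100.4
```

```bash
python3 -m creep '[0,-0.001,-0.03,0,0.03,0,-0.001,-0.055,0,0.03,0,-0.001,-0.065,0,0.03,0,-0.001,-0.07,0,0.03,0,-0.001,-0.073,0,0.03,0,-0.001,-0.073,0,0.03,0,-0.001,-0.073,0,0.03,0,-0.001,-0.073,0,0.03]'
python3 -m creep '[0,0,0,0,0.045,0,0,0,0,0.055,0,0,0,0,0.065,0,0,0,0,0.075,0,0,0.04,0,0.085,0,0,0.075,0,0.085,0,0,0.075,0,0.085,0,0,0.075,0,0.085]'
python3 - <<'E'
from h import *
go(.410,.1985,103.7)
E
```

```text
clock: 39.68
eef_pos: [0.4936, -0.279, 0.1573]
tool_rot: [0.64, 0.768, 0.0, 0.001]
ft_force: [1.0, -0.5, -1.5]
grip_width: 0.0493
grasp_force: 63.1
clock: 40.35
eef_pos: [0.4943, -0.2797, 0.2339]
tool_rot: [0.64, 0.768, 0.001, 0.003]
ft_force: [-0.3, 0.0, -0.9]
grip_width: 0.0849
grasp_force: 0.0
dx -0.0843 dy 0.4782 tw 0.058 z 0.2339 yaw 100.4
```

```bash
python3 -m creep '[-0.007,0.04,0,0.058,0.085,-0.014,0.08,0,0.058,0.085,-0.021,0.12,0,0.058,0.085,-0.028,0.16,0,0.058,0.085,-0.034,0.2,0,0.058,0.085,-0.041,0.24,0,0.058,0.085,-0.048,0.28,0,0.058,0.085,-0.055,0.32,0,0.058,0.085,-0.062,0.36,0,0.058,0.085,-0.069,0.4,0,0.058,0.085]'
python3 -m creep '[-0.007,0.04,-0.01,0,0.085,-0.013,0.0775,-0.02,0,0.085,-0.013,0.0775,-0.053,0,0.085,-0.013,0.0775,-0.053,0,0.085,-0.013,0.0775,-0.053,0,0.085,-0.013,0.0775,-0.053,0,0.085]'
python3 - <<'E'
from h import *
t=bot.camera("top");print(colm(t,.188),tray(t))
q=t["pixels"];cv2.imwrite("pics/t8.png",np.hstack([cv2.resize(q[200:270,350:430,::-1],None,fx=5,fy=5,interpolation=cv2.INTER_CUBIC),bot.camera("wrist")["pixels"][17:367,100:500,::-1]]))
go(.410,.1985,103.7)
E
```

```text
clock: 41.18
eef_pos: [0.4223, 0.1229, 0.2299]
tool_rot: [0.618, 0.786, -0.001, -0.0]
ft_force: [0.8, -0.1, -0.4]
grip_width: 0.0851
grasp_force: 0.0
clock: 41.68
eef_pos: [0.4108, 0.1982, 0.1781]
tool_rot: [0.618, 0.786, -0.0, -0.0]
ft_force: [0.0, 0.3, 0.5]
grip_width: 0.0855
grasp_force: 0.0
[0.4937, -0.2822, 47.8, 47.2, 10.5] [0.4737, -0.0827, 192.6, 192.3, -10.2]
dx -0.0019 dy 0.0003 tw 0.002 z 0.1792 yaw 103.6
```

View pics/t8.png

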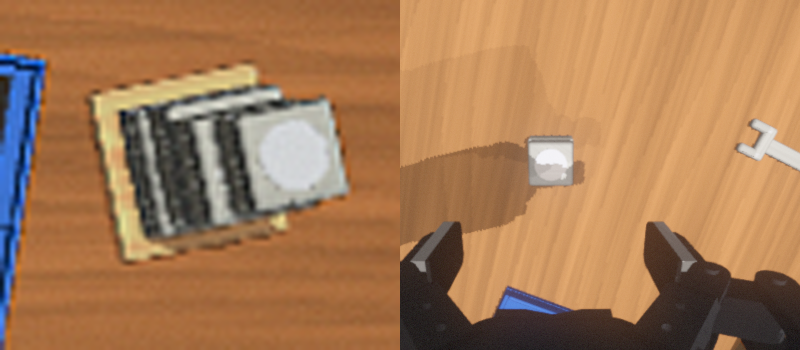

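Tin_c is square on the column, under 4 mm off, and tin_d is centred between the fingers.

```bash
python3 -m creep '[0,0,-0.04,0,0.085,0,0,-0.08,0,0.085,0,0,-0.12,0,0.085,0,0,-0.15,0,0.085,0,0,-0.168,0,0.085,0,0,-0.168,0,0.085,0,0,-0.168,0,0.085,0,0,-0.168,0,0.085]'
python3 -m creep '[0,0,0,0,0.02,0,0,0,0,0.02,0,0,0,0,0.02,0,0,0,0,0.02,0,0,0,0,0.02,0,0,0,0,0.02,0,0,0,0,0.02,0,0,0.04,0,0.02,0,0,0.08,0,0.02,0,0,0.12,0,0.02]'
python3 -m creep '[0,0,0.04,0,0.02,0,0,0.08,0,0.02,0,0,0.12,0,0.02,0,0,0.14,0,0.02,0,0,0.14,0,0.02,0,0,0.14,0,0.02]'
python3 - <<'E'
from h import *
go(.4923,-.2778,100.4)
E
```

```text
clock: 42.45
eef_pos: [0.4128, 0.1991, 0.0117]
tool_rot: [0.618, 0.786, 0.002, 0.001]
ft_force: [1.0, 1.0, 0.9]
grip_width: 0.085
grasp_force: 0.0
clock: 43.28
eef_pos: [0.4096, 0.1984, 0.1307]
tool_rot: [0.618, 0.786, -0.001, -0.001]
ft_force: [0.8, 0.5, -1.1]
grip_width: 0.0412
grasp_force: 61.1
clock: 43.78
eef_pos: [0.4112, 0.1992, 0.271]
tool_rot: [0.618, 0.786, 0.001, 0.001]
ft_force: [-0.3, -0.6, -1.4]
grip_width: 0.0413
grasp_force: 61.2
dx 0.0811 dy -0.4770 tw -0.058 z 0.2710 yaw 103.7
```

```bash
python3 -m creep '[0.007,-0.04,0,-0.058,0.02,0.014,-0.08,0,-0.058,0.02,0.021,-0.12,0,-0.058,0.02,0.028,-0.16,0,-0.058,0.02,0.034,-0.2,0,-0.058,0.02,0.041,-0.24,0,-0.058,0.02,0.048,-0.28,0,-0.058,0.02,0.055,-0.32,0,-0.058,0.02,0.062,-0.36,0,-0.058,0.02,0.069,-0.4,0,-0.058,0.02]'
python3 -m creep '[0.007,-0.035,0,0,0.02,0.013,-0.0768,0,0,0.02,0.013,-0.0768,0,0,0.02,0.013,-0.0768,0,0,0.02,0.013,-0.0768,0,0,0.02,0.013,-0.0768,0,0,0.02]'
python3 - <<'E'
from h import *
go(.4923,-.2778,100.4)
E
```

```text
clock: 44.62
eef_pos: [0.4784, -0.2027, 0.2672]
tool_rot: [0.64, 0.768, -0.001, -0.002]
ft_force: [1.6, 0.5, -0.9]
grip_width: 0.0416
grasp_force: 61.2
clock: 45.12
eef_pos: [0.4921, -0.2766, 0.2686]
tool_rot: [0.64, 0.768, -0.0, -0.001]
ft_force: [-0.3, -0.4, -0.7]
grip_width: 0.041
grasp_force: 61.2
dx 0.0002 dy -0.0012 tw -0.001 z 0.2686 yaw 100.4
```

```bash
python3 -m creep '[0,0,-0.03,0,0.02,0,0,-0.05,0,0.02,0,0,-0.06,0,0.02,0,0,-0.066,0,0.02,0,0,-0.07,0,0.02,0,0,-0.07,0,0.02,0,0,-0.07,0,0.02,0,0,-0.07,0,0.02]'
python3 -m creep '[0,0,0,0,0.04,0,0,0,0,0.05,0,0,0,0,0.06,0,0,0,0,0.07,0,0,0.04,0,0.075,0,0,0.08,0,0.075,0,0,0.08,0,0.075,0,0,0.08,0,0.075]'
python3 -m creep '[0,0.04,0,0,0.075,0,0.08,0,0,0.075,0,0.12,0,0,0.075,0,0.16,0,0,0.075,0,0.2,0,0,0.075,0,0.24,0,0,0.075,0,0.28,0,0,0.075,0,0.32,0,0,0.075,0,0.36,0,0,0.075,0,0.4,0,0,0.075]'
python3 -m creep '[0,0,0,0,0.075,0,0,0,0,0.075]'
python3 - <<'E'
from h import *
t=bot.camera("top");print(colm(t,.232),tray(t))
q=t["pixels"];cv2.imwrite("pics/t9.png",np.hstack([cv2.resize(q[195:295,280:440,::-1],None,fx=2.5,fy=3.6,interpolation=cv2.INTER_CUBIC),cv2.resize(bot.camera("scene")["pixels"][80:200,180:313,::-1],(400,360))]))
E
```

```text
clock: 45.78
eef_pos: [0.4934, -0.2782, 0.2011]
tool_rot: [0.64, 0.768, 0.0, 0.001]
ft_force: [0.2, 0.4, -1.2]
grip_width: 0.0413
grasp_force: 61.2
clock: 46.45
eef_pos: [0.4942, -0.2789, 0.2832]
tool_rot: [0.64, 0.768, 0.001, 0.004]
ft_force: [-0.2, 0.0, -0.4]
grip_width: 0.075
grasp_force: 0.0
clock: 47.28
eef_pos: [0.4917, 0.1238, 0.2786]
tool_rot: [0.64, 0.768, -0.001, -0.001]
ft_force: [-0.3, -0.8, -0.7]
grip_width: 0.075
grasp_force: 0.0
clock: 47.45
eef_pos: [0.4918, 0.124, 0.2784]
tool_rot: [0.638, 0.77, -0.001, -0.001]
ft_force: [-0.0, -1.1, 0.5]
grip_width: 0.075
grasp_force: 0.0
[0.493, -0.2788, 39.8, 39.1, 10.5] [0.4737, -0.0827, 192.6, 192.2, -10.2]
```

View pics/t9.png

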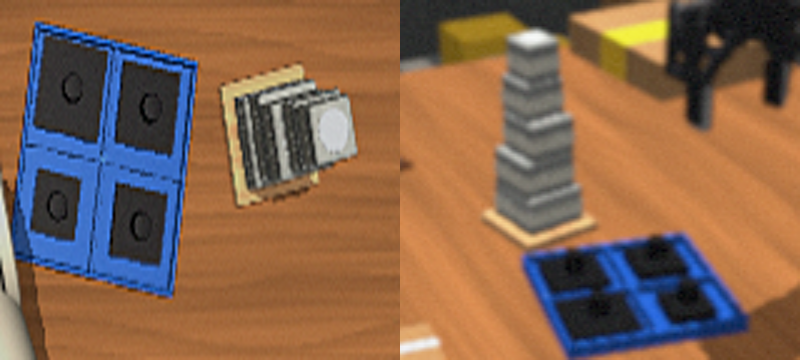

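The top view shows all four caps knob up, one per compartment, at (72,88), (150,107), (57,206) and (142,226). In the scene view tin_a looks offset, so I'll overlay the nominal stack on it to check.

Run:
```python
from h import *
im=[]
a=np.radians(10.4);R=np.array([[np.cos(a),-np.sin(a)],[np.sin(a),np.cos(a)]])
for n,cen,(w,h) in (("scene",None,(66,100)),("top",None,(66,100))):
    c=bot.camera(n);p0=pix(c,[.4923,-.2787,.12])[0].astype(int);x0,y0=p0[0]-33,p0[1]-50
    p=cv2.resize(c["pixels"][y0:y0+100,x0:x0+66,::-1],None,fx=6,fy=6,interpolation=cv2.INTER_CUBIC);
    for s,z0 in ((74,12),(66,56),(58,100),(50,144),(42,188)):
        for z in (z0+44,):
            q=np.array([[1,1],[-1,1],[-1,-1],[1,-1]])*s/2000@R.T+[.4923,-.2787]
            uv=(pix(c,np.c_[q,np.full(4,z/1000)])-[x0,y0]+.5)*6
            cv2.polylines(p,[uv.astype(int)],True,(0,0,255),1)
    im.append(p)
cv2.imwrite("pics/f.png",np.hstack(im))
```

```text
(no output)
```

View pics/f.png

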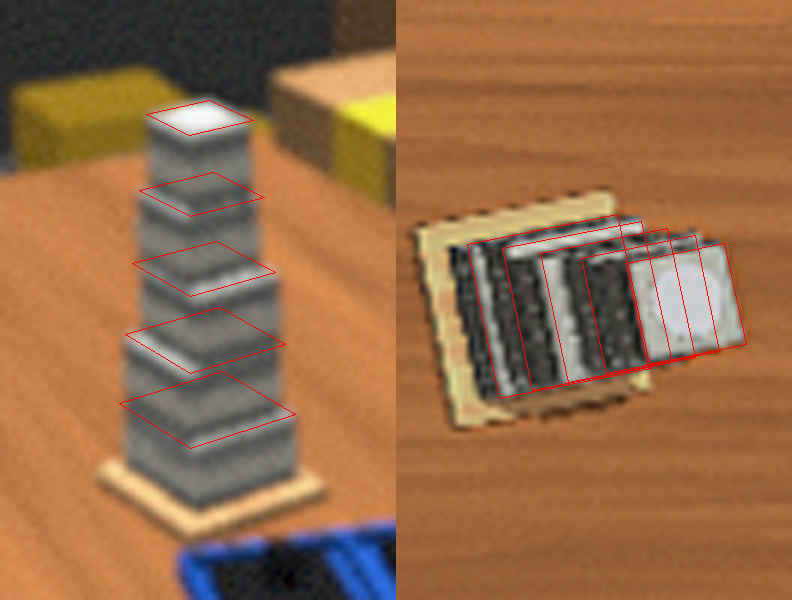

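With the nominal outlines drawn over both views, every tin lies within about 4–5 mm of the stand's axis and square to it. The caps are flat in the tray and the arm is clear, so I'm handing in.

```bash
python3 -c "
from workcell import bot
print(bot.job_done())"
```

```text
the job is handed in; nothing more can be done
None
```

The job is handed in, with no verdict returned: all four caps lie knob up, each in its own tray compartment, and tins a to d stand on the stand's tin in order, square and within about 5 mm of its centre by camera, at about 48 s on the robot's clock.

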